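Pack the jam jar and click the breakfast case shut

TASK

Pack the jam jar (red cap) for the breakfast delivery: stand it upright in the white collar inside the open green case, fold the case's lid down, and then press the orange pad at the lid's far edge until the spring catch clicks and the lid stays fully shut. Feel your way on that press and do not force the lid: more than 25 N breaks the catch. Leave the honey jar, the mug and the tongs where they are.

Things in the scene. Friction and masses are not known exactly. Their poses are not given: they have to be found in the camera images.
- jam: The jam jar: dark red round jar with red screw cap, 52 mm diameter, 70 mm tall, about 0.2 kg, loose on the counter. Origin at the centre of its underside, z up. It changes places with the honey jar from run to run.
- honey: Bystander: honey jar, same shape and size as the jam jar, amber with a yellow cap. Origin at the centre of its underside.
- mug: Bystander: white mug, 80 mm across, 90 mm tall. Origin at the centre of its underside.
- tongs: Bystander: steel pastry tongs lying flat on the counter, about 250 mm long, 10 mm high. Origin near their middle, on the counter; x along them.
- case: Green delivery case, fixed to the counter: open box 240 mm (its x) by 180 mm (its y) outside, walls and floor 6 mm, rim 85 mm up. Origin at the centre of its underside, z up. The lid is hinged along the +y rim; the spring catch is in the middle of the -y side. A fixed croissant up to 50 mm high fills the -x half; the jar's collar is in the +x half, centred at x = 55, y = 0 mm.
- nest (a point): Centre of the inner floor inside the white collar: where the centre of the jam jar's underside belongs. The collar is round, 60 mm inside, 72 mm outside, 20 mm high above that floor. Axes parallel to the case's.
- lid (a joint): Lid angle in rad: 0 fully shut (level, on the rim), grows as it opens; 1.57 is upright, it starts leaning back beyond upright, stop at 1.95. The hinge is stiff and the lid stays at any angle; 1 to 4 N at the far edge moves it.
- catch_mid (a point): Spring catch (steel roller on a spring) on the case's -y side. Coming down, the lid meets it at about 0.07 rad (far edge 12 mm above shut). Riding over it takes some 10 to 15 N pressed at the pad, about twice that halfway to the hinge. Then the resistance collapses, the catch pulls the lid on down (click) and holds it at about 0 rad; pressed further, the lid is solid. The point is its nose, just below the rim.
- hinge_mid (a point): Middle of the hinge line on the case's rim, 85.5 mm above the counter; the line runs along the case's x. The lid is a flat plate, 240 mm along the hinge, reaching 180 mm from it, 8 mm thick, its underside through the hinge line. At angle a it extends from here along -y*cos(a) + z*sin(a); its outer (upper) face looks along y*sin(a) + z*cos(a), in the case's axes.
- lid_edge (a point): Point on the lid's outer face, 161 mm from the hinge line, mid-width, moving with the lid: the orange pad sits here, 100 mm along the hinge by 22 mm, solid. The pad's top stands anywhere from 3 to 20 mm above this point: it is fitted differently on every case, and that height is not measured. Axes: x along the hinge, z out of the outer face.
There are look-alikes about, which are no part of the job. Of the things that look like the jam, the largest one is meant.

How it is judged:
By the outcome, as a careful person would: the job done as asked, in the order asked, and still so for the second after the job is handed in, with the robot touching nothing.
It also fails if it takes over 72 s, if anything falls off the work surface, if the arm or the gripper's body presses on something with over 40 N, if the wrist force passes 120 N, or if a joint passes its speed limit or range.

ROBOT

A 6-joint arm with a two-finger parallel gripper is mounted at the origin on the work surface. World frame = base frame: x ahead of the robot, y to its left, z up, the work surface at z = 0. Lengths are in m, angles in rad, forces in N, time in s.
With the tool pointing down it reaches from about 0.3 to 0.875 m from the base axis. Payload 6.4 kg.
Tool frame: the origin (TCP) lies on the centre line of the jaws, within the pads' length; the fingertips stand 25 mm ahead of it and the grasp point (between the pads) lies 6 mm ahead of it; z points along the fingers, y is the line along which they close (so a half turn about z gives the same grasp; the last joint's range is limited). The gripper opens to 85 mm and grips with 20 to 120 N. Pads are 22 mm wide; open, the fingers measure 114 mm over their backs; the gripper's body (76 mm by 85 mm) begins 54 mm behind the grasp point. The pads swing forward as they close: fully open they stand 13 mm farther back than shut.
Start: joints at [0.962, 0.181, 1.607, -0, 1.354, -0.206], TCP at [0.225, 0.529, 0.256] pointing down, gripper open.
Joint ranges: [-2.99, 2.99], [-0.89, 2.07], [0.3, 2.58], [-1.14, 4.28], [0, 2.63], [-3.12, 3.12]. Speed limits (rad/s): [2.57, 2.57, 3.01, 3.14, 3.14, 3.14].

INTERFACE

Orientations are given as a unit quaternion [w, x, y, z].
In Python, from bench import get_obs, camera, hand_in, spot_in gives the robot as it stands.
- The arm moves only by the shell command python3 -m jog 'ROWS'. ROWS is JSON, one flat list of numbers, 7 for each row, row after row: the shift along the tool's x, y, z in m, then the turn, a rotation vector about the tool's x, y, z in rad, then the closure, from 0 (fully open) to 1 (shut). A call has 1 to 20 rows; each row is the pose to reach, as a shift and turn from the pose commanded when the call began, along the tool's axes at that moment; what a row does not reach only later rows make up. A row lasts 1/8 s, in which the tool goes at most 62.5 mm and 10.7 degrees, less where a joint would pass 70% of its speed; a pose out of reach is approached as far as the arm can. A call with a gripper value outside its range is refused whole. The fingers move at their own pace and stop on an object; the grip force is fixed at half the most. Time passes only in rows, so rows that repeat a pose let the fingers close. It gives the time, the measured TCP pose, the force, the opening and the grip force at its end, in the units of the state.
- get_obs(): the state, without advancing time (a new reading comes with each control period).
- camera(name): name is "side" or "top"; returns a dict with "frame" (480x640x3 uint8, red, green, blue), "mtx" (3x3 intrinsics, pixels), "extrinsics" (4x4, takes a point from camera to world coordinates). Camera axes: x right, y up, looking along -z (the intrinsics and any distortion apply to the point x, -y, -z); pixel columns grow to the right and rows downward; lengths in m; the calibration is good to about 2 mm. A picture is of the moment at which its call begins. There is no depth.
- hand_in(): hands the job in; it is judged then, once.
Trained networks look in a picture, given as the dict that the camera call returned (one of the last four; its "shot" number tells which), for a name from the list of things; names that differ only in an ending like _2 or _b are one class to them, and where a whole thing is asked for, a point or a joint stands for the part that bears it (a point fixed in the world has none). Each returns a list of dicts, best first, with "confidence" (0 to 1); they miss things now and then, are a little off and sometimes report something else, mostly with a low value. They report only what shows in the picture. A call takes as long as a camera call. They do not tell look-alikes from the thing itself.
- spot_in(picture, name): "xyz" ([x, y, z] in m, in world coordinates, good to about 4 mm: the middle of the surface that is visible of it).
The state is a dict: "time_s": time; "q": joint angles; "dq": joint speeds; "joint_efforts": joint torques, N m; "eef_pos": TCP position; "eef_rot": TCP orientation; "wrist_force": force on the tool from outside, world axes, zero at the start; "torque": the same for the moment, N m; "opening": opening from 0.0 (shut) to 1.0 (fully open); "grasp_force": force on a finger pad.
Only numpy, scipy, OpenCV 4.12 (cv2) and the standard library are available. Lean on these libraries where they do the work, as an engineer would, in place of code of your own. Each camera call takes 0.05 s, during which the arm holds its last target. There are 200 camera calls.

## Working session

There is one attempt and no reset: what is moved stays moved. The work goes in short steps, Python scripts to look and compute and a shell command to move; the robot and the scene stay as the last step left them, time stands still between calls to the robot, and variables do not carry over. Pictures are saved under pics/ and viewed, at most 10 in all, crops included, and the job is handed in when it is done.

```bash
mkdir -p pics; ls
python3 - <<'E'
from bench import *
import cv2,numpy as np
o=get_obs();print(o['time_s'],o['eef_pos'],o['eef_rot'],o['opening'],o['wrist_force'])
ims=[]
for c in('side','top'):
    p=camera(c);cv2.imwrite(f'pics/{c}0.png',p['frame'][:,:,::-1])
    print(c,p['mtx'],p['extrinsics'],[k for k in p])
    for n in('jam','honey','mug','tongs','case','nest','lid','catch_mid','lid_edge','hinge_mid'):
        print(n,[(np.round(d['xyz'],3).tolist(),round(d['confidence'],2)) for d in spot_in(p,n)[:4]])
E
```

```text
pics
0.0 [0.225072   0.52856544 0.25536932] [-3.76710883e-04  2.00040304e-01  9.79787260e-01 -8.11932361e-04] 0.9996866286885704 [0.56885368 0.12370042 0.57476841]
side [[614.48155659   0.         321.77270639]
 [  0.         614.48155659 245.02355265]
 [  0.           0.           1.        ]] [[ 0.93639705  0.2309339  -0.26425386  0.20154503]
 [-0.35078776  0.59356367 -0.72431355 -0.87339411]
 [-0.01041706  0.77094209  0.63682005  0.88281124]
 [ 0.          0.          0.          1.        ]] ['frame', 'mtx', 'extrinsics', 'shot']
jam [([0.436, -0.182, 0.037], 0.93), ([0.486, -0.265, 0.059], 0.8), ([0.396, -0.263, 0.039], 0.67)]
honey [([0.606, -0.255, 0.046], 0.81)]
mug []
tongs [([0.385, 0.366, 0.005], 0.65)]
case [([0.537, 0.084, 0.084], 0.97)]
nest [([0.537, 0.081, 0.08], 0.87)]
lid [([0.517, 0.11, 0.179], 0.8)]
catch_mid [([0.586, -0.092, 0.077], 0.51)]
lid_edge [([0.517, 0.111, 0.177], 0.79)]
hinge_mid [([0.539, 0.082, 0.077], 0.63)]
top [[568.13497624   0.         332.87171969]
 [  0.         568.13497624 241.06081983]
 [  0.           0.           1.        ]] [[-0.02046712  0.99503335 -0.09741523  0.41799541]
 [-0.99926216 -0.02352626 -0.03035863  0.03353283]
 [-0.03249966  0.09672199  0.99478069  1.21166466]
 [ 0.          0.          0.          1.        ]] ['frame', 'mtx', 'extrinsics', 'shot']
jam [([0.4, -0.242, 0.053], 0.71), ([0.49, -0.249, 0.069], 0.69), ([0.55, 0.045, 0.038], 0.47), ([0.621, 0.396, 0.042], 0.17)]
honey [([0.608, -0.237, 0.067], 0.7), ([0.586, -0.086, 0.086], 0.24)]
mug [([0.623, 0.396, 0.04], 0.74)]
tongs [([0.43, 0.373, 0.009], 0.75), ([0.523, 0.124, 0.205], 0.44)]
case [([0.552, 0.044, 0.041], 0.68)]
nest [([0.555, 0.042, 0.035], 0.9)]
lid [([0.52, 0.119, 0.208], 0.83), ([0.624, 0.398, 0.038], 0.65)]
catch_mid [([0.591, -0.088, 0.083], 0.41)]
lid_edge [([0.525, 0.124, 0.21], 0.7)]
hinge_mid [([0.55, 0.043, 0.033], 0.83)]
```

View pics/side0.png

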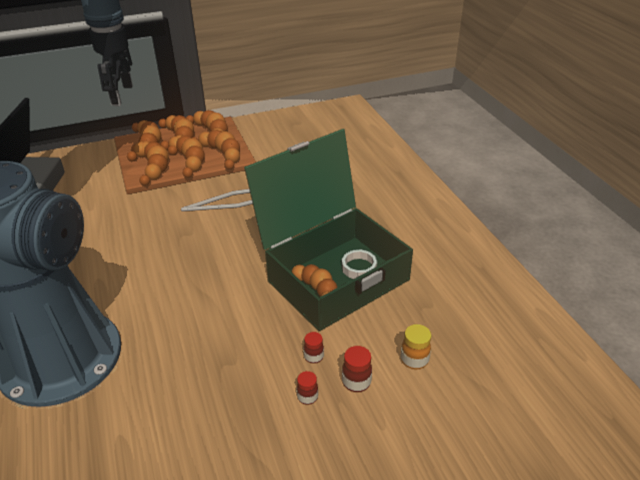

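View pics/top0.png

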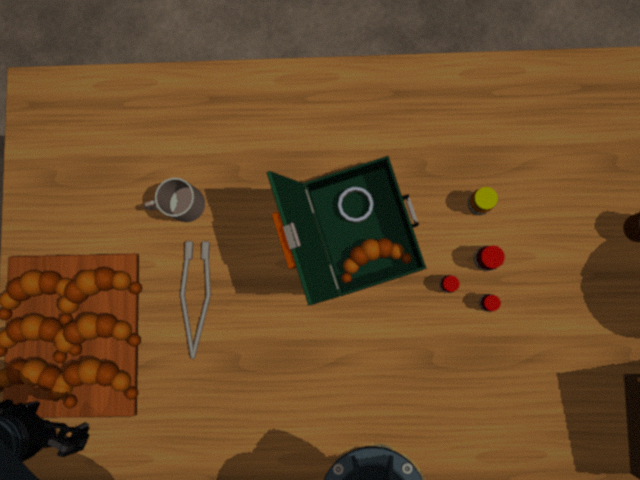

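The side picture shows the largest red-capped jar at about (357,368), with two smaller look-alikes beside it, the honey at (417,345) and the collar at (359,264). In the top picture the jam cap is at (490,257), the collar at (355,204), and the case's catch-side rim corners at (388,157) and (425,267).

```bash
cat > h.py <<'E'
import numpy as np,cv2
from bench import *
from scipy.spatial.transform import Rotation as R
def ray(p,uv):
    E=np.array(p['extrinsics']);d=np.linalg.inv(p['mtx'])@[uv[0],uv[1],1];d=E[:3,:3]@(d*[1,-1,-1]);return E[:3,3],d
def at(p,uv,z):
    c,d=ray(p,uv);return c+d*(z-c[2])/d[2]
def proj(p,X):
    E=np.array(p['extrinsics']);x=E[:3,:3].T@(np.array(X)-E[:3,3])*[1,-1,-1];x=p['mtx']@x;return x[:2]/x[2]
def blob(mask,near,win=22):
    m=np.zeros_like(mask,np.uint8);u,v=map(int,near);m[v-win:v+win,u-win:u+win]=mask[v-win:v+win,u-win:u+win]
    n,l,s,c=cv2.connectedComponentsWithStats(m);i=1+np.argmax(s[1:,4]);k,_=cv2.findContours((l==i).astype(np.uint8),0,2);return c[i],s[i],max(k,key=len)
def tool(v,q=None):  # world vec -> tool axes
    q=get_obs()['eef_rot'] if q is None else q
    return R.from_quat(np.roll(q,-1)).inv().apply(v)
E
python3 - <<'E'
from h import *
t=camera('top');s=camera('side')
def hsv(p):return cv2.cvtColor(p['frame'],cv2.COLOR_RGB2HSV).astype(int)
H=hsv(t);red=((H[...,0]<5)|(H[...,0]>174))&(H[...,1]>170)&(H[...,2]>90)
for n in((490,257),(451,284),(491,303)):
    c,st,k=blob(red,n,18);print('cap',c,st,at(t,c,.07).round(4))
c,st,k=blob((H[...,0]>20)&(H[...,0]<32)&(H[...,1]>180)&(H[...,2]>100),(485,199));print('honey',c,st,at(t,c,.07).round(4))
wh=(H[...,1]<60)&(H[...,2]>110)
c,st,k=blob(wh,(355,204),26);e=cv2.fitEllipse(k);print('ring',e,at(t,e[0],.026).round(4))
for uv in((388,157),(425,267),(410,209)):print(uv,at(t,uv,.085).round(4))
S=hsv(s);wh=(S[...,1]<60)&(S[...,2]>110)
c,st,k=blob(wh,(359,264),20);e=cv2.fitEllipse(k);print('ring side',e,at(s,e[0],.018).round(4))
for uv in((412,249),(320,293),(268,250)):print(uv,at(s,uv,.085).round(4))
cv2.imwrite('pics/crop0.png',np.hstack([cv2.resize(t['frame'][140:320,250:450],None,fx=2,fy=2,interpolation=2)[:,:,::-1],cv2.resize(s['frame'][180:360,250:450],None,fx=2,fy=2,interpolation=2)[:,:,::-1]]))
E
```

```text
cap [492.32397959 256.47704082] [482 246  22  23 392] [ 0.4913 -0.2494  0.07  ]
cap [450.74358974 283.24102564] [443 276  16  16 195] [ 0.4398 -0.1648  0.07  ]
cap [491.73015873 302.58730159] [484 295  16  16 189] [ 0.3999 -0.2439  0.07  ]
honey [486.17899761 197.41050119] [475 186  23  23 419] [ 0.6109 -0.2428  0.07  ]
ring ((355.2281494140625, 203.71139526367188), (32.98540115356445, 33.213722229003906), 98.52926635742188) [0.6121 0.0209 0.026 ]
(388, 157) [ 0.6959 -0.0467  0.085 ]
(425, 267) [ 0.4726 -0.113   0.085 ]
(410, 209) [ 0.589  -0.0874  0.085 ]
ring side ((357.0713195800781, 262.65692138671875), (26.074989318847656, 36.94984436035156), 72.5865707397461) [0.6099 0.0276 0.018 ]
(412, 249) [ 0.6979 -0.0438  0.085 ]
(320, 293) [ 0.4803 -0.0962  0.085 ]
(268, 250) [0.4257 0.0587 0.085 ]
```

View pics/crop0.png

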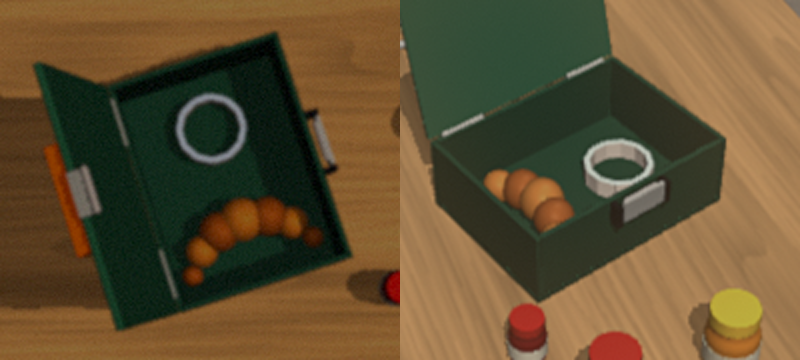

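Run:
```python
from h import *
from scipy.optimize import least_squares
t=camera('top');s=camera('side')
hx,hy=.12,.09
def W(c,X):
    x,y,th=c[:3];C,S=np.cos(th),np.sin(th);return [x+C*X[0]-S*X[1],y+S*X[0]+C*X[1],X[2]]
def lid(c,x,r,o=0):
    a=c[3];return W(c,[x,.09-r*np.cos(a)+o*np.sin(a),.0855+r*np.sin(a)+o*np.cos(a)])
L=[(t,(387.5,157.5),lambda c:W(c,[hx,-hy,.085])),(t,(425,268.5),lambda c:W(c,[-hx,-hy,.085])),
(s,(412.5,248.5),lambda c:W(c,[hx,-hy,.085])),(s,(320,298.5),lambda c:W(c,[-hx,-hy,.085])),(s,(266.5,251.5),lambda c:W(c,[-hx,hy,.085])),
(t,(355.2,203.7),lambda c:W(c,[.055,0,.026])),(s,(356.5,208.5),lambda c:W(c,[hx,hy,.085])),
(t,(268.5,171.5),lambda c:lid(c,hx,.18)),(t,(310,304),lambda c:lid(c,-hx,.18)),(s,(247,168),lambda c:lid(c,-hx,.18)),(s,(345,131),lambda c:lid(c,hx,.18))]
f=lambda c:np.concatenate([proj(p,g(c))-uv for p,uv,g in L])
r=least_squares(f,[.57,.01,.29,1.7],loss='soft_l1',f_scale=2)
c=r.x;print(c.round(4),f(c).reshape(-1,2).round(1).tolist())
print('nest',W(c,[.055,0,.006]),'hinge',W(c,[0,hy,.0855]),'catch',W(c,[0,-hy,.08]),'-y dir',np.sin(c[2]),-np.cos(c[2]))
print('lidedge',lid(c,0,.161,.008),'edge',lid(c,0,.18))
print(tool(np.eye(3)).round(3).tolist(), R.from_quat(np.roll(get_obs()['eef_rot'],-1)).as_matrix().round(3).tolist())
# jam from side using cap
H=cv2.cvtColor(s['frame'],cv2.COLOR_RGB2HSV);red=((H[...,0]<5)|(H[...,0]>174))&(H[...,1]>170)
cc,st,k=blob(red,(357,368),20);print(st);print('jam side pred cap top',proj(s,[.4913,-.2494,.07]),proj(s,[.4913,-.2494,0]))
```

```text
[0.5598 0.0064 0.29   1.8251] [[-0.2, -2.7], [0.7, -0.5], [1.1, 0.7], [-1.6, 2.2], [-1.6, -0.6], [-0.5, -0.2], [0.0, -0.8], [-0.0, -1.5], [0.7, 0.3], [-1.7, -0.3], [-0.3, -2.1]]
nest [np.float64(0.6124751596109955), np.float64(0.02209083267032353), 0.006] hinge [np.float64(0.5340356305818972), np.float64(0.09260494675887493), 0.0855] catch [np.float64(0.5855080477319856), np.float64(-0.07987864745439302), 0.08] -y dir 0.2859578730560469 -0.9582421900737108
lidedge [np.float64(0.5202378356629452), np.float64(0.13884123002684085), np.float64(0.2393077597682866)] edge [np.float64(0.5210848805577479), np.float64(0.1360027904118999), np.float64(0.25970937184916204)]
[[-0.92, 0.392, 0.0], [0.392, 0.92, -0.0], [-0.0, 0.0, -1.0]] [[-0.92, 0.392, 0.0], [0.392, 0.92, -0.0], [-0.0, 0.0, -1.0]]
[345 348  26  24 492]
jam side pred cap top [357.54571444 356.23451372] [356.49449812 382.09208645]
```

```bash
python3 -m jog '[0,0,-0.1,0,0,0,0, 0,0,-0.1,0,0,0,0, -0.55,-0.611,-0.1,0,0,-0.693,0, -0.55,-0.611,-0.1,0,0,-0.693,0, -0.55,-0.611,-0.1,0,0,-0.693,0, -0.55,-0.611,-0.1,0,0,-0.693,0, -0.55,-0.611,-0.1,0,0,-0.693,0, -0.55,-0.611,-0.1,0,0,-0.693,0, -0.55,-0.611,-0.1,0,0,-0.693,0, -0.55,-0.611,-0.1,0,0,-0.693,0, -0.55,-0.611,-0.1,0,0,-0.693,0, -0.55,-0.611,-0.1,0,0,-0.693,0, -0.55,-0.611,-0.1,0,0,-0.693,0, -0.55,-0.611,-0.1,0,0,-0.693,0, -0.55,-0.611,-0.1,0,0,-0.693,0, -0.55,-0.611,-0.1,0,0,-0.693,0, -0.55,-0.611,-0.1,0,0,-0.693,0, -0.55,-0.611,-0.1,0,0,-0.693,0, -0.55,-0.611,-0.1,0,0,-0.693,0, -0.55,-0.611,-0.1,0,0,-0.693,0]'; python3 -c "
from h import *
o=get_obs();print(o['q'],tool(np.eye(3)).round(3).tolist(),tool([.4913-o['eef_pos'][0],-.2494-o['eef_pos'][1],.054-o['eef_pos'][2]]))"
```

```text
time_s: 3.8
eef_pos: [0.4919, -0.2477, 0.3568]
eef_rot: [0.0, -0.145, 0.989, -0.0]
wrist_force: [-0.2, -0.0, 0.7]
opening: 1.004
grasp_force: 0.0
[-6.82119599e-01  5.92311528e-02  1.54014155e+00  9.95412621e-06
  1.54142591e+00 -2.54436418e+00] [[-0.958, -0.287, 0.001], [-0.287, 0.958, -0.0], [-0.0, -0.001, -1.0]] [ 0.00118712 -0.00121465  0.30276635]
```

```bash
python3 -m jog '[0.001,-0.001,0.06,0,0,0,0, 0.001,-0.001,0.12,0,0,0,0, 0.001,-0.001,0.18,0,0,0,0, 0.001,-0.001,0.22,0,0,0,0, 0.001,-0.001,0.25,0,0,0,0, 0.001,-0.001,0.27,0,0,0,0, 0.001,-0.001,0.29,0,0,0,0, 0.001,-0.001,0.302,0,0,0,0, 0.001,-0.001,0.302,0,0,0,0, 0.001,-0.001,0.302,0,0,0,1, 0.001,-0.001,0.302,0,0,0,1, 0.001,-0.001,0.302,0,0,0,1, 0.001,-0.001,0.302,0,0,0,1, 0.001,-0.001,0.302,0,0,0,1, 0.001,-0.001,0.302,0,0,0,1, 0.001,-0.001,0.302,0,0,0,1, 0.001,-0.001,0.302,0,0,0,1]'
```

```text
time_s: 5.92
eef_pos: [0.4918, -0.2503, 0.0558]
eef_rot: [0.001, -0.145, 0.989, -0.001]
wrist_force: [-1.6, 1.9, 6.4]
opening: 0.568
grasp_force: 61.1
```

```bash
python3 -m jog '[0,0,-0.04,0,0,0,1, 0,0,-0.09,0,0,0,1, 0,0,-0.14,0,0,0,1, -0.02,0.025,-0.15,0,0,0,1, -0.06,0.07,-0.15,0,0,0,1, -0.1,0.117,-0.15,0,0,0,1, -0.14,0.163,-0.15,0,0,0,1, -0.17,0.198,-0.15,0,0,0,1, -0.185,0.217,-0.15,0,0,0,1, -0.194,0.226,-0.15,0,0,0,1, -0.194,0.226,-0.15,0,0,0,1, -0.194,0.226,-0.15,0,0,0,1, -0.194,0.226,-0.15,0,0,0,1, -0.194,0.226,-0.15,0,0,0,1]'
python3 - <<'E'
from h import *
t=camera('top');s=camera('side');o=get_obs();print(o['eef_pos'],o['wrist_force'],tool(np.array([.6125,.0221,.2])-o['eef_pos']))
a=np.array(proj(t,[.61,.02,.15])).astype(int);b=np.array(proj(s,[.61,.02,.12])).astype(int)
f=lambda p,c:cv2.resize(p['frame'][c[1]-75:c[1]+75,c[0]-65:c[0]+65],None,fx=3,fy=3,interpolation=2)[:,:,::-1]
cv2.imwrite('pics/hold.png',np.hstack([f(t,a),f(s,b)]));print(a,b,proj(s,list(o['eef_pos'][:2])+[o['eef_pos'][2]-.054]))
E
```

```text
time_s: 7.68
eef_pos: [0.6123, 0.0214, 0.2044]
eef_rot: [0.0, -0.144, 0.99, -0.0]
wrist_force: [-0.3, -0.9, -2.3]
opening: 0.572
grasp_force: 63.6
[0.61237448 0.02164343 0.20438247] [-0.70817709 -0.02923684 -1.86676612] [-0.00025023  0.00040222  0.00438245]
[356 194] [359 226] [361.13535814 214.14263997]
```

View pics/hold.png

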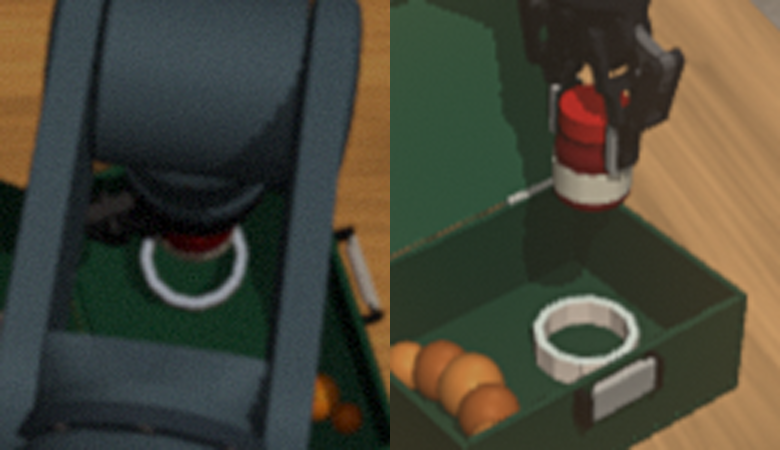

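The jam hangs upright in the jaws over the collar. In the side view its base is at about (361,215), as predicted, and the collar's top ring is at about (359.5,260).

Run:
```python
from h import *
s=camera('side')
print(at(s,(359.5,260),.026),proj(s,[.6125,.0221,.026]),proj(s,[.6123,.0216,.204-.054]),at(s,(361.5,215),.15))
```

```text
[0.61427363 0.02527554 0.026     ] [359.32224446 261.11400346] [361.10379315 214.31717367] [0.61213287 0.01922958 0.15      ]
```

```bash
python3 -m jog '[-0.001,0.001,0.04,0,0,0,1, -0.001,0.001,0.08,0,0,0,1, -0.001,0.001,0.105,0,0,0,1, -0.001,0.001,0.115,0,0,0,1, -0.001,0.001,0.12,0,0,0,1, -0.001,0.001,0.125,0,0,0,1, -0.001,0.001,0.13,0,0,0,1,-0.001,0.001,0.13,0,0,0,1]'
```

```text
time_s: 8.82
eef_pos: [0.613, 0.0234, 0.0743]
eef_rot: [-0.0, -0.145, 0.989, -0.0]
wrist_force: [0.4, -0.1, -1.8]
opening: 0.567
grasp_force: 63.6
```

```bash
python3 -m jog '[0,0,0.005,0,0,0,1, 0,0,0.009,0,0,0,1, 0,0,0.012,0,0,0,1, 0,0,0.012,0,0,0,1]'
```

```text
time_s: 9.32
eef_pos: [0.613, 0.0234, 0.0621]
eef_rot: [-0.0, -0.145, 0.989, 0.0]
wrist_force: [0.2, 0.5, -1.3]
opening: 0.571
grasp_force: 63.6
```

```bash
python3 -m jog '[0,0,0,0,0,0,0.2, 0,0,0,0,0,0,0.2, 0,0,0,0,0,0,0.2, 0,0,0,0,0,0,0.2, 0,0,-0.01,0,0,0,0.2, 0,0,-0.03,0,0,0,0.2, 0,0,-0.06,0,0,0,0.2, 0,0,-0.11,0,0,0,0.2, 0,0,-0.17,0,0,0,0.2, 0,0,-0.23,0,0,0,0.4, 0,0,-0.28,0,0,0,0.6, 0.01,0,-0.31,0,0,0,1, 0.06,0,-0.31,0,0,0,1, 0.1,0,-0.31,0,0,0,1, 0.14,0,-0.31,0,0,0,1, 0.14,0,-0.31,0,0,0,1, 0.14,0,-0.31,0,0,0,1]'
python3 - <<'E'
from h import *
t=camera('top');s=camera('side');o=get_obs();print(o['eef_pos'],o['opening'],o['q'],tool(np.eye(3)).round(3).tolist())
a=np.array(proj(t,[.58,.02,.1])).astype(int);b=np.array(proj(s,[.58,.04,.12])).astype(int)
f=lambda p,c:cv2.resize(p['frame'][c[1]-90:c[1]+90,c[0]-80:c[0]+80],None,fx=2.5,fy=2.5,interpolation=2)[:,:,::-1]
cv2.imwrite('pics/placed.png',np.hstack([f(t,a),f(s,b)]))
C=np.array([.5598,.0064]);d=o['eef_pos'][:2]-C;c_,s_=np.cos(.29),np.sin(.29);print('case xy',c_*d[0]+s_*d[1],-s_*d[0]+c_*d[1])
E
```

```text
time_s: 11.45
eef_pos: [0.4793, -0.0167, 0.3738]
eef_rot: [0.001, -0.144, 0.99, -0.0]
wrist_force: [0.9, 0.8, 0.2]
opening: 0.002
grasp_force: 0.0
[ 0.47959021 -0.01657983  0.37294758] 0.0031141934981674603 [-2.82636820e-01 -1.14865966e-01  1.67860111e+00  1.03260874e-04
  1.57677420e+00 -2.14392386e+00] [[-0.958, -0.286, 0.001], [-0.286, 0.958, -0.0], [-0.001, -0.001, -1.0]]
case xy -0.08343167037796467 0.0009158859553025298
```

View pics/placed.png

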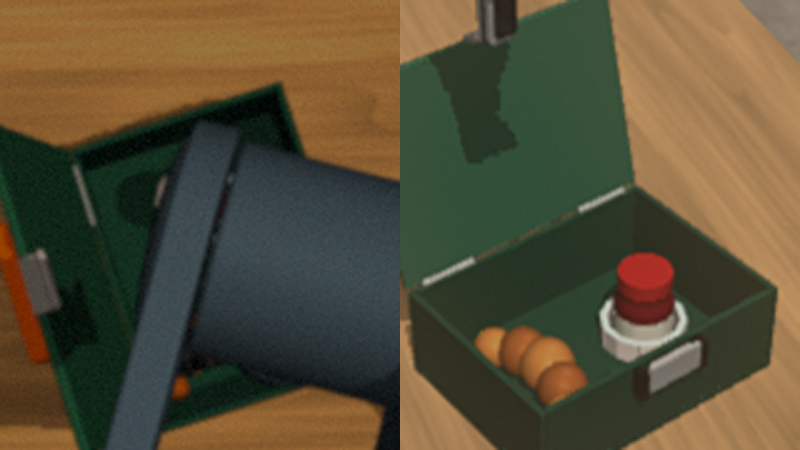

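The jar stands upright in the collar, at about (645,300) in the side crop. Next I bring the closed gripper behind the lid.

```bash
python3 -m jog '[0,0.05,0,0,0,0,1, 0,0.1,0,0,0,0,1, 0,0.15,0,0,0,0,1, 0,0.185,0,0,0,0,1, 0,0.185,0,0,0,0,1, 0,0.185,0.04,0,0,0,1, 0,0.185,0.08,0,0,0,1, 0,0.185,0.108,0,0,0,1, 0,0.185,0.108,0,0,0,1]'
```

```text
time_s: 12.68
eef_pos: [0.4251, 0.1599, 0.2621]
eef_rot: [-0.003, -0.144, 0.99, -0.0]
wrist_force: [0.4, 0.1, -0.2]
opening: -0.006
grasp_force: 0.0
```

```bash
python3 -m jog '[0,-0.02,0,0,0,0,1, 0,-0.035,0,0,0,0,1, 0,-0.05,0,0,0,0,1, 0,-0.065,0,0,0,0,1, 0,-0.08,0,0,0,0,1, 0,-0.095,0,0,0,0,1, 0,-0.11,0,0,0,0,1, 0,-0.115,0,0,0,0,1]'; python3 -c "
from h import *
print(tool(get_obs()['wrist_force']))"
```

```text
time_s: 13.68
eef_pos: [0.4589, 0.0493, 0.2639]
eef_rot: [-0.0, -0.144, 0.99, 0.0]
wrist_force: [-0.1, 1.9, -1.2]
opening: 0.001
grasp_force: 0.6
[-0.44323515  1.81084337  1.23174577]
```

```bash
python3 -m jog '[0,-0.012,0.004,0,0,0,1, 0,-0.022,0.008,0,0,0,1, 0,-0.033,0.013,0,0,0,1, 0,-0.043,0.019,0,0,0,1, 0,-0.056,0.028,0,0,0,1, 0,-0.068,0.037,0,0,0,1, 0,-0.079,0.048,0,0,0,1, 0,-0.089,0.059,0,0,0,1, 0,-0.098,0.072,0,0,0,1, 0,-0.106,0.086,0,0,0,1, 0,-0.112,0.1,0,0,0,1, 0,-0.112,0.1,0,0,0,1]'
python3 - <<'E'
from h import *
t=camera('top');s=camera('side');o=get_obs();print(tool(o['wrist_force']),o['eef_pos'])
f=lambda p,c:cv2.resize(p['frame'][c[1]-90:c[1]+90,c[0]-80:c[0]+80],None,fx=2.5,fy=2.5,interpolation=2)[:,:,::-1]
a=np.array(proj(t,[.58,.02,.1])).astype(int);b=np.array(proj(s,[.56,.0,.12])).astype(int);print(a,b)
cv2.imwrite('pics/fold.png',np.hstack([f(t,a),f(s,b)]))
E
```

```text
time_s: 15.18
eef_pos: [0.4899, -0.0569, 0.1626]
eef_rot: [-0.001, -0.144, 0.99, 0.001]
wrist_force: [-1.1, 0.9, 1.3]
opening: -0.0
grasp_force: 0.0
[0.69187196 0.56855353 0.11147805] [ 0.49076535 -0.05676479  0.16404284]
[356 213] [340 238]
```

View pics/fold.png

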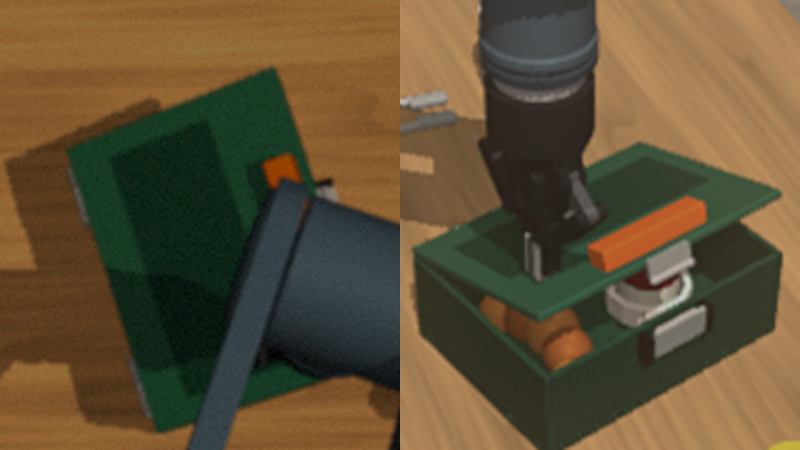

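Lid folded to roughly 0.3 rad; the orange pad shows clearly at about (650,235) in the side crop. I lift and go over the pad's middle.

```bash
python3 -m jog '[0,0,-0.03,0,0,0,1, 0,0,-0.055,0,0,0,1, -0.04,-0.013,-0.055,0,0,0,1, -0.084,-0.025,-0.055,0,0,0,1, -0.084,-0.025,-0.055,0,0,0,1, -0.084,-0.025,-0.055,0,0,0,1]'
python3 - <<'E'
from h import *
s=camera('side');o=get_obs();print(tool(o['wrist_force']),o['eef_pos'])
C=np.array([.5598,.0064]);d=o['eef_pos'][:2]-C;c_,s_=np.cos(.29),np.sin(.29);print('case xy',c_*d[0]+s_*d[1],-s_*d[0]+c_*d[1])
c=np.array(proj(s,[.58,-.05,.14])).astype(int);print(c)
cv2.imwrite('pics/pad.png',cv2.resize(s['frame'][c[1]-75:c[1]+75,c[0]-100:c[0]+100],None,fx=4,fy=4,interpolation=2)[:,:,::-1])
E
```

```text
time_s: 16.02
eef_pos: [0.5781, -0.0564, 0.2192]
eef_rot: [-0.0, -0.145, 0.989, 0.0]
wrist_force: [0.1, -0.5, -0.4]
opening: 0.002
grasp_force: 0.0
[-0.28593097 -0.5512259   0.09783289] [ 0.57783656 -0.05650871  0.21935105]
case xy -0.0007054631509156306 -0.06543947746105092
[360 243]
```

View pics/pad.png

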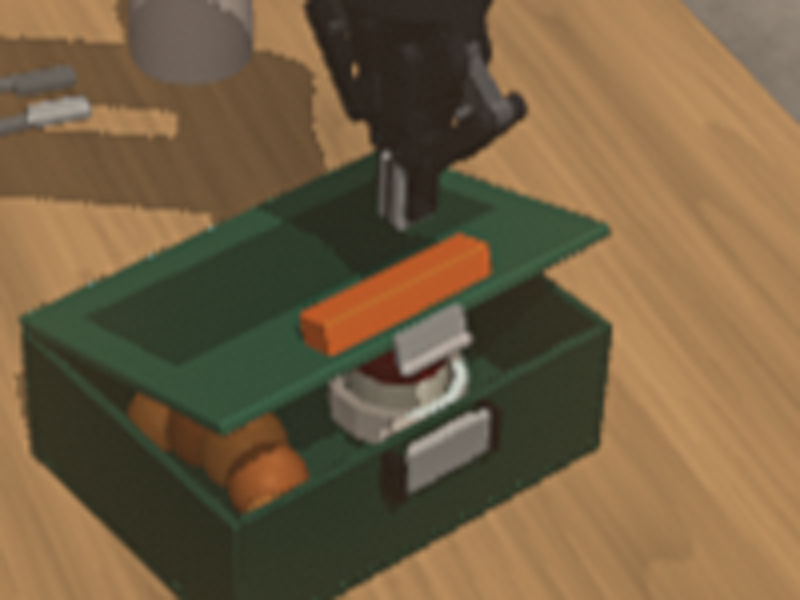

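```bash
python3 -m jog '[0,0,0.015,0,0,0,1, 0,0,0.028,0,0,0,1, 0,0,0.036,0,0,0,1, 0,0,0.043,0,0,0,1, 0,0,0.05,0,0,0,1, 0,0,0.055,0,0,0,1,0,0,0.055,0,0,0,1]'; python3 -m jog '[0,0,0.004,0,0,0,1, 0,0,0.008,0,0,0,1]'
```

```text
time_s: 16.95
eef_pos: [0.5783, -0.0567, 0.1638]
eef_rot: [-0.0, -0.145, 0.989, 0.0]
wrist_force: [1.0, 0.7, 0.3]
opening: -0.002
grasp_force: 0.0
time_s: 17.2
eef_pos: [0.5788, -0.0569, 0.1564]
eef_rot: [0.0, -0.145, 0.989, -0.0]
wrist_force: [-0.4, 0.5, 0.8]
opening: 0.003
grasp_force: 0.2
```

```bash
python3 -m jog '[0,0,0.002,0,0,0,1, 0,0,0.004,0,0,0,1, 0,0,0.004,0,0,0,1]'; python3 -c "
from bench import *
o=get_obs();print(o['wrist_force'],o['joint_efforts'],o['torque'])"
```

```text
time_s: 17.58
eef_pos: [0.5784, -0.0568, 0.1521]
eef_rot: [-0.0, -0.145, 0.989, 0.0]
wrist_force: [-0.0, 0.1, 0.6]
opening: 0.001
grasp_force: 0.0
[-0.00647247  0.12357868  0.6089126 ] [-2.62294180e-02 -4.73344052e+01 -3.17105412e+01 -7.02940102e-03
 -2.90954718e-02 -6.32407296e-05] [-0.04573886  0.0153433  -0.01058316]
```

```bash
python3 -m jog '[0,0,0.002,0,0,0,1, 0,0,0.002,0,0,0,1]'
```

```text
time_s: 17.82
eef_pos: [0.5785, -0.0568, 0.1501]
eef_rot: [-0.0, -0.145, 0.989, 0.0]
wrist_force: [-0.5, -0.3, 0.7]
opening: 0.0
grasp_force: 0.0
```

```bash
python3 -m jog '[0,0,0.002,0,0,0,1, 0,0,0.002,0,0,0,1]'
```

```text
time_s: 18.08
eef_pos: [0.5785, -0.0568, 0.1481]
eef_rot: [-0.0, -0.145, 0.989, 0.0]
wrist_force: [0.3, 0.1, 1.2]
opening: 0.001
grasp_force: 0.0
```

Run:
```python
from h import *
from scipy.optimize import least_squares
s=camera('side');H=cv2.cvtColor(s['frame'],cv2.COLOR_RGB2HSV);m=((H[...,0]>5)&(H[...,0]<14)&(H[...,1]>190)&(H[...,2]>120))
c,st,k=blob(m,(365,245),32);print(c,st)
f=s['frame'];cv2.imwrite('pics/pad2.png',cv2.resize(f[168:318,260:460],None,fx=4,fy=4,interpolation=2)[:,:,::-1])
```

```text
[360.92231076 256.7689243 ] [339 242  45  30 502]
```

View pics/pad2.png

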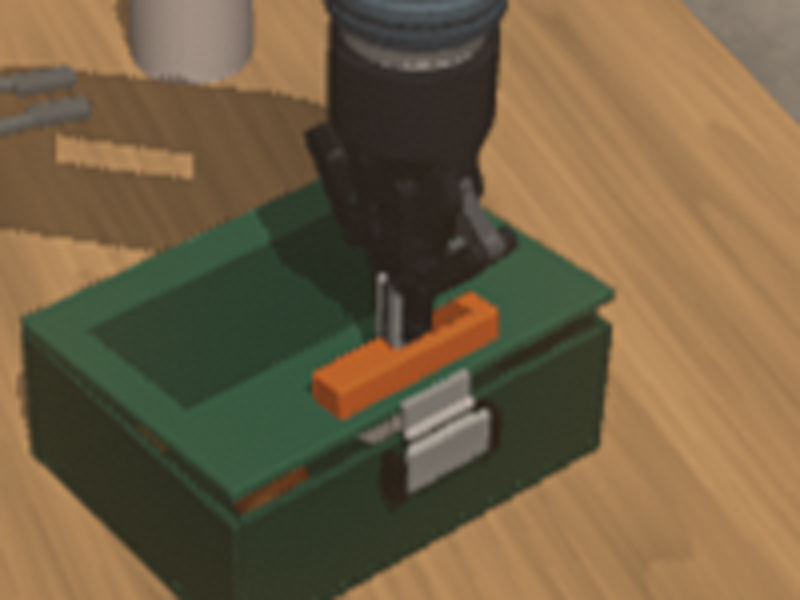

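The finger tips rest on the pad at about (405,340), with the lid just above the catch at about (440,400). From here I feel down in 1 mm steps.

```bash
python3 -m jog '[0,0,0.001,0,0,0,1, 0,0,0.001,0,0,0,1]'
```

```text
time_s: 18.38
eef_pos: [0.5786, -0.0568, 0.1473]
eef_rot: [0.0, -0.145, 0.989, 0.0]
wrist_force: [0.1, 0.8, -1.2]
opening: -0.001
grasp_force: 0.0
```

```bash
python3 -m jog '[0,0,0.001,0,0,0,1, 0,0,0.001,0,0,0,1]'
```

```text
time_s: 18.62
eef_pos: [0.5786, -0.0569, 0.1462]
eef_rot: [-0.0, -0.145, 0.989, 0.0]
wrist_force: [-0.4, -0.4, -0.1]
opening: 0.001
grasp_force: 0.0
```

```bash
python3 -m jog '[0,0,0.001,0,0,0,1, 0,0,0.001,0,0,0,1]'
```

```text
time_s: 18.88
eef_pos: [0.5787, -0.0569, 0.1457]
eef_rot: [0.0, -0.145, 0.989, -0.0]
wrist_force: [-1.1, -0.7, 4.6]
opening: 0.002
grasp_force: 2.1
```

```bash
python3 -m jog '[0,0,0.001,0,0,0,1, 0,0,0.001,0,0,0,1]'
```

```text
time_s: 19.12
eef_pos: [0.5788, -0.057, 0.1454]
eef_rot: [0.0, -0.145, 0.989, -0.0]
wrist_force: [-3.9, 0.3, 8.5]
opening: -0.005
grasp_force: 4.4
```

```bash
python3 -m jog '[0,0,0.0007,0,0,0,1, 0,0,0.0007,0,0,0,1]'
```

```text
time_s: 19.38
eef_pos: [0.5788, -0.057, 0.1451]
eef_rot: [0.0, -0.145, 0.989, -0.0]
wrist_force: [-4.9, 0.3, 11.1]
opening: 0.001
grasp_force: 5.6
```

```bash
python3 -m jog '[0,0,0.0007,0,0,0,1, 0,0,0.0007,0,0,0,1]'
```

```text
time_s: 19.62
eef_pos: [0.5788, -0.0571, 0.1445]
eef_rot: [0.0, -0.145, 0.989, -0.0]
wrist_force: [-6.5, 0.4, 12.7]
opening: -0.003
grasp_force: 6.3
```

```bash
python3 -m jog '[0,0,0.0006,0,0,0,1, 0,0,0.0006,0,0,0,1]'
```

```text
time_s: 19.88
eef_pos: [0.5789, -0.0572, 0.144]
eef_rot: [0.0, -0.145, 0.989, -0.001]
wrist_force: [-4.8, 0.2, 12.9]
opening: -0.0
grasp_force: 6.4
```

```bash
python3 -m jog '[0,0,0.0007,0,0,0,1, 0,0,0.0007,0,0,0,1]'
```

```text
time_s: 20.12
eef_pos: [0.5789, -0.0573, 0.1431]
eef_rot: [0.0, -0.145, 0.989, -0.001]
wrist_force: [-4.6, -0.3, 11.2]
opening: -0.0
grasp_force: 5.7
```

```bash
python3 -m jog '[0,0,0.0005,0,0,0,1, 0,0,0.0005,0,0,0,1]'
```

```text
time_s: 20.38
eef_pos: [0.5789, -0.0574, 0.1424]
eef_rot: [0.0, -0.145, 0.989, -0.001]
wrist_force: [-4.1, -0.7, 9.6]
opening: 0.0
grasp_force: 4.6
```

```bash
python3 -m jog '[0,0,0.001,0,0,0,1, 0,0,0.001,0,0,0,1]'
```

```text
time_s: 20.62
eef_pos: [0.5789, -0.0576, 0.1407]
eef_rot: [0.0, -0.145, 0.989, -0.001]
wrist_force: [-0.2, -2.4, 3.6]
opening: -0.004
grasp_force: 1.7
```

```bash
python3 -m jog '[0,0,0.001,0,0,0,1, 0,0,0.001,0,0,0,1]'
```

```text
time_s: 20.88
eef_pos: [0.5782, -0.0565, 0.1384]
eef_rot: [-0.0, -0.145, 0.989, 0.0]
wrist_force: [-0.3, 1.0, -0.4]
opening: -0.004
grasp_force: 0.0
```

```bash
python3 -m jog '[0,0,0.001,0,0,0,1, 0,0,0.001,0,0,0,1]'; python3 -m jog '[0,0,0.001,0,0,0,1, 0,0,0.001,0,0,0,1]'
```

```text
time_s: 21.12
eef_pos: [0.5784, -0.0566, 0.1377]
eef_rot: [-0.0, -0.145, 0.989, 0.0]
wrist_force: [0.4, 0.9, 0.5]
opening: -0.003
grasp_force: 0.0
time_s: 21.38
eef_pos: [0.5785, -0.0568, 0.1369]
eef_rot: [-0.0, -0.145, 0.989, 0.0]
wrist_force: [0.1, 0.5, -0.3]
opening: -0.0
grasp_force: 0.0
```

```bash
python3 -m jog '[0,0,0.001,0,0,0,1, 0,0,0.001,0,0,0,1]'
```

```text
time_s: 21.62
eef_pos: [0.5785, -0.0568, 0.136]
eef_rot: [-0.0, -0.145, 0.989, 0.0]
wrist_force: [0.1, 0.3, 0.0]
opening: -0.002
grasp_force: 0.0
```

```bash
python3 -m jog '[0,0,0.001,0,0,0,1, 0,0,0.001,0,0,0,1]'
```

```text
time_s: 21.88
eef_pos: [0.5786, -0.0569, 0.135]
eef_rot: [-0.0, -0.145, 0.989, -0.0]
wrist_force: [0.2, -0.2, 0.6]
opening: 0.0
grasp_force: 0.0
```

```bash
python3 -m jog '[0,0,0.001,0,0,0,1, 0,0,0.001,0,0,0,1]'
```

```text
time_s: 22.12
eef_pos: [0.5787, -0.0569, 0.1349]
eef_rot: [0.0, -0.145, 0.989, -0.0]
wrist_force: [-2.6, 0.0, 6.1]
opening: 0.003
grasp_force: 3.0
```

```bash
python3 -m jog '[0,0,0.001,0,0,0,1, 0,0,0.001,0,0,0,1]'
```

```text
time_s: 22.38
eef_pos: [0.5788, -0.0569, 0.1348]
eef_rot: [0.0, -0.145, 0.989, -0.0]
wrist_force: [-5.0, 0.5, 12.4]
opening: -0.003
grasp_force: 6.1
```

The lid is solid 11 mm below where it met the catch, so it clicked. I retreat and check.

```bash
python3 -m jog '[0,0,-0.005,0,0,0,1, 0,0,-0.02,0,0,0,1, 0,0,-0.06,0,0,0,1, 0,0,-0.11,0,0,0,1, 0,0,-0.16,0,0,0,1, 0,0,-0.16,0,0,0,1]'
python3 - <<'E'
from h import *
s=camera('side');cv2.imwrite('pics/end.png',cv2.resize(s['frame'][130:430,200:500],None,fx=2,fy=2,interpolation=2)[:,:,::-1])
E
```

```text
time_s: 23.12
eef_pos: [0.5811, -0.0575, 0.2995]
eef_rot: [0.005, -0.145, 0.989, -0.002]
wrist_force: [-0.1, 0.4, -0.1]
opening: -0.0
grasp_force: 0.0
```

View pics/end.png

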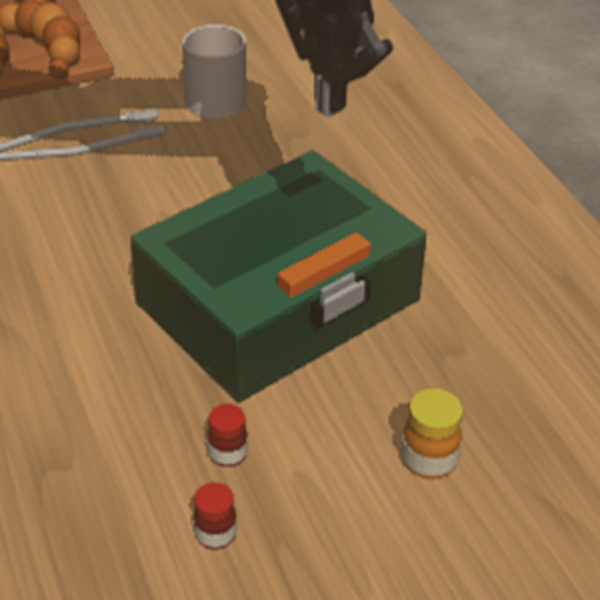

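The lid is flush all round with the catch engaged at about (342,298). The bystanders are untouched and the gripper is clear.

```bash
python3 -c "
from bench import *
print(hand_in())"
```

```text
the job is handed in; nothing more can be done
None
```

The jam jar is upright in the collar, the lid is folded down and latched (highest force I read on the press was about 14 N), the other items were left where they were, and the job was handed in at about 23 s.

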